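Load a plaster cast into the model scanner and run its sticking carriage home

TASK

Load the plaster cast that is fixed to the slotted steel plate into the bench scanner: lay its plate flat on the carriage's bed, slot towards the headed stud, slide it forward under the stud's head until the end of the slot is against the stud, and let go of it. Then push the carriage by its upright tab - dried plaster makes it stick at first - until it breaks free, and run it on gently into the hood until it rests against the end stop, without ramming it; leave the spare cast and the spatula where they are.

Things in the scene. Friction and masses are not known exactly. Their poses are not given: they have to be found in the camera images.
- scanner: bench scanner for dental casts, fixed to the worktop: grey base plate 384 x 180 mm (x -220 to +164 mm), two steel guide rods along its x axis, and a white hood (x 1 to 161 mm, 184 mm wide, 185 mm high, open in front; passage 136 mm wide, its ceiling 110 mm above the worktop). Origin on the worktop, below the middle of the hood's front edge; x points into the hood, z up.
- carriage (a joint): travel of the carriage along the scanner's +x, m: 0 = fully out (loading end), 0.140 = against the end stop, a rubber buffer hidden in the hood that gives 1 to 2 mm under a 20 N push. It starts at 0 to 0.012 and sticks until about 0.025 (a push of about 11 N is needed there), then slides with about 2 N and stays where it is left.
- bed_centre (a point): point on top of the carriage's dark steel bed (150 x 96 mm, its top 44 mm above the worktop), where the model plate's origin lies when the plate is home; x points into the hood, z up. Two lips 5 mm high run along x, 78 mm apart inside, from x -74 to +50 mm. The bed reaches from x -75 to +75 mm.
- stud (a point): foot of the headed steel stud, on the bed 48.5 mm ahead (+x) of bed_centre: shank 9 mm thick, 9.5 mm high, under a head 18 mm across whose top is 15 mm above the bed.
- push_tab (a point): middle of the outer (-x) face of the carriage's upright push tab, 24 mm above the bed's top (68 mm above the worktop); the tab is 40 mm wide, 10 mm thick, its top is 86 mm above the worktop; x points into the hood, the way to push.
- model_plate: loose steel plate 108 x 72 x 6 mm with a horseshoe-shaped plaster cast fixed on it, about 0.28 kg. Origin on its underside below the cast's middle; z up, x to the slotted end; plate from x -38 to +70 mm. Slot 11.5 mm wide, from its flared mouth (24 mm) at x +70 to its end at +44. The cast's base: x -34 to +34, 63 mm wide along y (grip it so), 6 to 23 mm above the underside; teeth up to 36 mm.
- slot_end (a point): point on the plate's underside, 48.5 mm from its origin along x, which lies on the stud's axis when the end of the slot is against the stud.
- spare_cast: another plaster cast 66 x 68 x 30 mm, without plate, standing by; origin in the middle of its underside. Not to be moved.
- spatula: plaster spatula with a wooden grip, 209 mm long, lying by along its y axis; origin in the middle of its underside. Not to be moved.
Things that resemble listed ones, but are neither listed nor needed, are in the scene too. Leave any orange or purple look-alike of the model_plate alone.

How it is judged:
By the outcome, as a careful person would: the job done as asked, in the order asked, and still so for the second after the job is handed in, with the robot touching nothing.
It also fails if it takes over 67 s, if anything falls off the work surface, if the arm or the gripper's body presses on something with over 40 N, if the wrist force passes 120 N, or if a joint passes its speed limit or range.

ROBOT

A 6-joint arm with a two-finger parallel gripper is mounted at the origin on a cart in front of the work surface, level with it; the furniture and walls round the work are solid. World frame = base frame: x ahead of the robot, y to its left, z up, the work surface at z = 0. Lengths are in mm, angles in rad, forces in N, time in s.
With the tool pointing down it reaches from about 350 to 875 mm from the base axis. Payload 4.2 kg.
Tool frame: the origin (TCP) lies at the very end of the fingers, on their centre line; the grasp point (between the pads) lies 19 mm behind it; z points along the fingers, y is the line along which they close (so a half turn about z gives the same grasp; the last joint's range is limited). The gripper opens to 85 mm and grips with 20 to 120 N. Pads are 22 mm wide; open, the fingers measure 114 mm over their backs; the gripper's body (76 mm by 85 mm) begins 54 mm behind the grasp point. The pads swing forward as they close: fully open they stand 13 mm farther back than shut.
Start: joints at [0.259, 0.385, 0.008, 0, -1.194, -0.259], TCP at [624.979, 0.025, 231.312] pointing down, gripper open.
Joint ranges: [-3.14, 3.14], [-1.21, 2.06], [-1.07, 1.41], [-3.16, 2.05], [-2.99, -0.16], [-3.1, 3.1]. Speed limits (rad/s): [2.79, 2.79, 3.14, 3.14, 3.14, 3.14].

INTERFACE

Orientations are given as a unit quaternion [x, y, z, w].
In Python, from bench import arm gives the robot as it stands. The module is installed in compiled form; this text tells all that it offers.
- The arm moves only by the tool drive_tool, never from a script. Its argument "targets" is a list of rows, each a list of 5 numbers: the closure, from -1 (fully open) to 1 (shut), then the shift along the tool's x, y, z in mm, then the turn about the tool's z in degrees. In form: [[grip, tx, ty, tz, roll], ...]. A call has 1 to 12 rows; each row is the pose to reach, as a shift and turn from the pose commanded when the call began, along the tool's axes at that moment; what a row does not reach only later rows make up. A row lasts 1/10 s, in which the tool goes at most 50 mm and 8.59 degrees, less where a joint would pass 70% of its speed; a pose out of reach is approached as far as the arm can. A call with a gripper value outside its range is refused whole. The fingers move at their own pace and stop on an object; the grip force is fixed at half the most. Time passes only in rows, so rows that repeat a pose let the fingers close. It gives the time, the measured TCP pose, the force, the opening and the grip force at its end, in the units of the state.
- arm.read_state(): the state, without advancing time (a new reading comes with each control period).
- arm.get_image(name): name is "scene" or "side" or "wrist"; returns the picture (420x560x3 uint8, blue, green, red); there is no depth.
- arm.camera_params(name): a dict with "fov_y" (degrees; the focal length in pixels is half the picture's height over the tangent of half this angle, whatever the lens; pixels are square), "cx", "cy" (the principal point, pixels), "D" ([k1, k2, p1, p2, k3] as OpenCV has them; the pictures are not rectified), "rvec" (rotation vector, rad) and "tvec" (3), from world to camera coordinates, as OpenCV has them; the wrist camera has in their place "tool_from_camera" (4x4, takes a point from camera to tool coordinates, whose origin is the TCP and whose axes are the flange's). Camera axes: x right, y down, z forward; pixel columns grow to the right and rows downward; lengths in mm; the calibration is good to about 2 mm. A picture is of the moment at which its call begins: read the wrist's pose just before it. camera_params takes no time and is no camera call.
- arm.job_done(): hands the job in; it is judged then, once.
The state is a dict: "clock": time; "joints": joint angles; "joint_vel": joint speeds; "joint_efforts": joint torques, N m; "position": TCP position; "ee_rot": TCP orientation; "contact_force": force on the tool from outside, world axes, zero at the start; "wrist_torque": the same for the moment, N m; "gripper_width": finger opening in mm; "grasp_force": force on a finger pad.
Only numpy, scipy, OpenCV 4.12 (cv2) and the standard library are available. Lean on these libraries where they do the work, as an engineer would, in place of code of your own. Each camera call takes 0.05 s, during which the arm holds its last target. There are 200 camera calls.

## Working session

There is one attempt and no reset: what is moved stays moved. The work goes in short steps, Python scripts to look and compute and a tool call to move; the robot and the scene stay as the last step left them, time stands still between calls to the robot, and variables do not carry over. Pictures are saved under pics/ and viewed, at most 10 in all, crops included, and the job is handed in when it is done.

Besides the shell and the picture viewer there is one more tool, called after "Call:" as name([rows], argument=value, ...), one row to a line, values as JSON. drive_tool: Moves the arm, as the interface text tells. Its arguments: {"type":"object","properties":{"targets":{"type":"array","items":{"type":"array","items":{"type":"number"}}}},"required":["targets"]}

```bash
mkdir -p pics; python3 - <<'E'
from bench import arm
import cv2
for n in("scene","side"):
    cv2.imwrite(f"pics/{n}0.png",cv2.resize(arm.get_image(n),(784,588)));print(n,arm.camera_params(n))
s=arm.read_state();print(s)
cv2.imwrite("pics/w0.png",arm.get_image("wrist"));print(arm.camera_params("wrist"))
E
```

```text
scene {'fov_y': 52.838648071389, 'cx': 279.5032574314585, 'cy': 204.6995431378651, 'D': array([-0.05898184,  0.        ,  0.        ,  0.        ,  0.        ]), 'rvec': array([ 2.16835662, -0.60399074,  0.26584212]), 'tvec': array([-398.43535091,  318.88388645,  698.81114781])}
side {'fov_y': 46.16636048440309, 'cx': 289.5562548967397, 'cy': 205.89020285501223, 'D': array([-0.07371085,  0.        ,  0.        ,  0.        ,  0.        ]), 'rvec': array([ 0.12906913, -2.59178488,  1.62055114]), 'tvec': array([ 541.00359041,   44.36770799, 1092.55394515])}
{'clock': 0.1, 'joints': array([ 2.58625248e-01,  3.85483093e-01,  6.72667085e-03, -4.20809947e-04,
       -1.19399519e+00, -2.58576523e-01]), 'joint_vel': array([ 0.00018907, -0.00160302,  0.00252777,  0.00144976, -0.00144691,
       -0.00116591]), 'joint_efforts': array([-2.41840362e-04, -3.93318665e+01,  1.88929778e+01,  4.19793829e+00,
       -2.58899068e-03, -3.31562532e-06]), 'position': array([6.24465947e+02, 2.56197145e-02, 2.30316986e+02]), 'ee_rot': array([-7.07068778e-01,  7.07144080e-01,  6.60579548e-04, -7.46768327e-04]), 'contact_force': array([ 0.74605427,  0.29965713, -0.04141943]), 'wrist_torque': array([-0.03699973,  0.03650815,  0.04286015]), 'grasp_force': 0.0, 'gripper_width': 85.19614296344403}
{'fov_y': 61.33080045308809, 'cx': 282.0582564248972, 'cy': 209.13356075713182, 'D': array([-0.08746886,  0.        ,  0.        ,  0.        ,  0.        ]), 'tool_from_camera': array([[-6.55511128e-04, -9.60175750e-01, -2.79395954e-01,
         7.12893226e+01],
       [ 9.99998580e-01, -1.06324824e-03,  1.30780339e-03,
        -3.91232113e-02],
       [-1.55278836e-03, -2.79394700e-01,  9.60175083e-01,
        -1.42348300e+02],
       [ 0.00000000e+00,  0.00000000e+00,  0.00000000e+00,
         1.00000000e+00]])}
```

View pics/scene0.png

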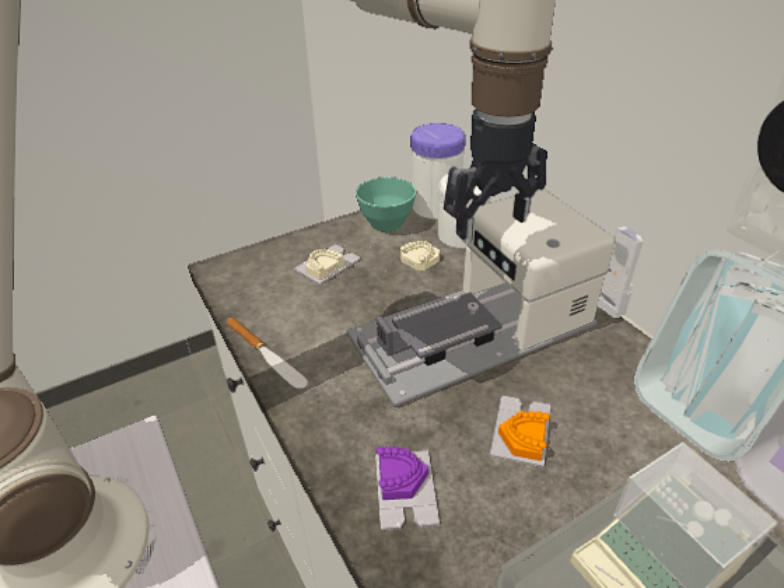

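View pics/side0.png

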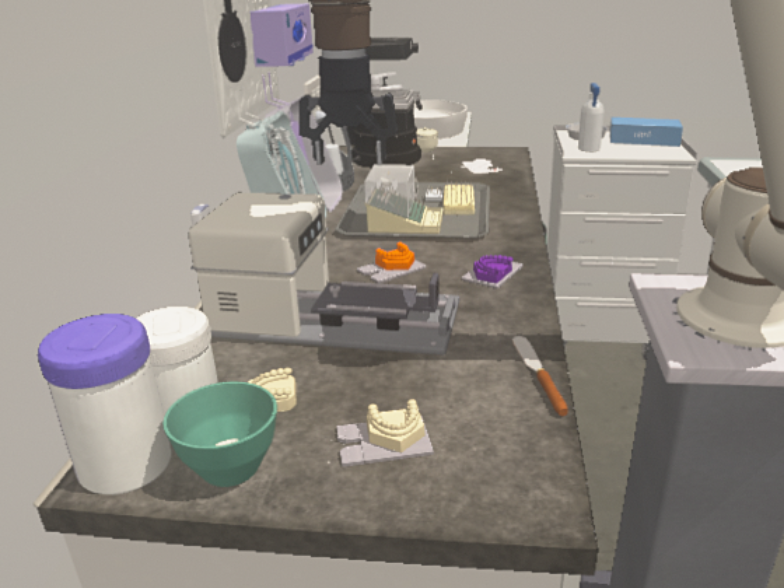

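Scene picture: the wanted plate is at about (328,263), its slot towards (355,258). The carriage is at (440,325) with its tab at (385,333), and the hood at (540,260). The side picture shows the same plate at (385,440), slot to the left. I'll enlarge both.

```bash
python3 - <<'E'
import cv2
a=cv2.imread("pics/scene0.png");b=cv2.imread("pics/side0.png")
# crops in 784x588 picture px
c=a[230:410,285:525];cv2.imwrite("pics/c1.png",cv2.resize(c,None,fx=3.3,fy=3.3,interpolation=cv2.INTER_CUBIC))
c=b[260:480,240:500];cv2.imwrite("pics/c2.png",cv2.resize(c,None,fx=2.7,fy=2.7,interpolation=cv2.INTER_CUBIC))
E
```

```text
(no output)
```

View pics/c1.png

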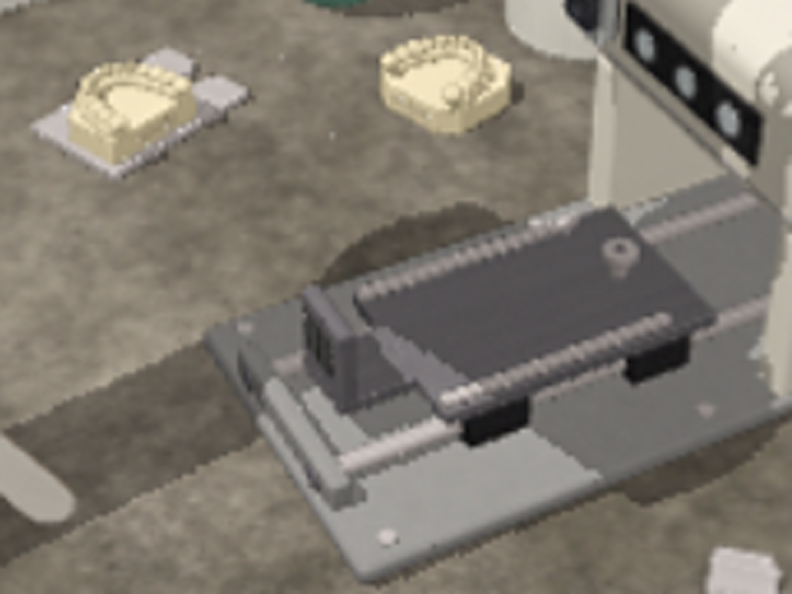

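View pics/c2.png

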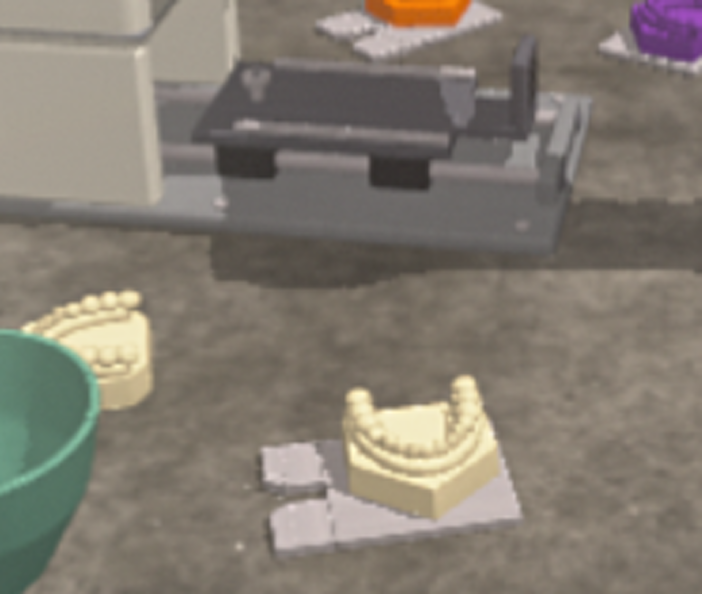

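```bash
cat > h.py <<'E'
import numpy as np,cv2
from bench import arm
from scipy.optimize import least_squares
from scipy.spatial.transform import Rotation as R
def cam(n,st=None):
    p=arm.camera_params(n);f=210/np.tan(np.radians(p["fov_y"]/2))
    K=np.array([[f,0,p["cx"]],[0,f,p["cy"]],[0,0,1]])
    if n=="wrist":
        T=np.eye(4);T[:3,:3]=R.from_quat(st["ee_rot"]).as_matrix();T[:3,3]=st["position"]
        M=np.linalg.inv(T@p["tool_from_camera"]);return K,p["D"],cv2.Rodrigues(M[:3,:3])[0],M[:3,3]
    return K,p["D"],p["rvec"],p["tvec"]
def proj(c,P): return cv2.projectPoints(np.array(P,float).reshape(-1,1,3),c[2],c[3],c[0],c[1])[0].reshape(-1,2)
def w(p,P):
    P=np.array(P,float).reshape(-1,3);c,s=np.cos(p[2]),np.sin(p[2])
    return np.c_[p[0]+c*P[:,0]-s*P[:,1],p[1]+s*P[:,0]+c*P[:,1],P[:,2]]
E
python3 - <<'E'
from h import *
S,D=cam("scene"),cam("side")
u1=lambda L:(np.array(L,float)/3.3+[285,230])/1.4
u2=lambda L:(np.array(L,float)/2.7+[240,260])/1.4
A=[(-38,36,6),(-38,-36,6),(70,36,6),(70,-36,6)];a=u1([(33,127),(115,172),(165,50),(248,92)])
Bp=[(70,36,6),(70,-36,6),(-38,36,6)];b=u2([(275,545),(262,447),(520,515)])
f=lambda p:np.r_[proj(S,w(p,A))-a,proj(D,w(p,Bp))-b].ravel()
for y0 in(0,1.5,-1.5,3):
    r=least_squares(f,[600,300,y0],x_scale=[10,10,.1]);print(r.x,r.cost)
    if r.cost<50: print(r.fun.round(1))
# scanner: (pt, uses carriage B)
def pts(q):
    B,T=q[3],q[4]
    P1=[(-220,-90,0),(-220,90,0),(B+48.5,0,59),(B+75,-48,44),(B+75,48,44),(T,20,86),(T,-20,86)]
    P2=[(-220,90,0),(B+48.5,0,59),(B+75,48,44),(B+75,-48,44),(B-75,48,44)]
    return P1,P2
a2=u1([(365,580),(207,340),(621,247),(718,320),(610,208),(305,290),(340,332)])
b2=u2([(555,250),(256,80),(193,138),(240,62),(450,150)])
def g(q):
    P1,P2=pts(q);return np.r_[proj(S,w(q,P1))-a2,proj(D,w(q,P2))-b2].ravel()
for y0 in(0,-.7,.7):
    r=least_squares(g,[700,50,y0,-100,-200],x_scale=[10,10,.1,10,10]);print(r.x,r.cost)
print(r.fun.reshape(-1,2).round(1))
E
```

```text
[5.14863071e+02 3.52233386e+02 2.91382827e-01] 2.2516145056420305
[-0.7 -0.7 -0.6  0.4  0.2 -1.1  0.2 -0.5 -0.1  0.1 -0.6 -0.7  0.5 -0.8]
[5.14863071e+02 3.52233386e+02 2.91382830e-01] 2.2516145056420593
[-0.7 -0.7 -0.6  0.4  0.2 -1.1  0.2 -0.5 -0.1  0.1 -0.6 -0.7  0.5 -0.8]
[5.14863070e+02 3.52233387e+02 2.91382803e-01] 2.251614505642986
[-0.7 -0.7 -0.6  0.4  0.2 -1.1  0.2 -0.5 -0.1  0.1 -0.6 -0.7  0.5 -0.8]
[5.14863071e+02 3.52233386e+02 2.91382827e-01] 2.2516145056420505
[-0.7 -0.7 -0.6  0.4  0.2 -1.1  0.2 -0.5 -0.1  0.1 -0.6 -0.7  0.5 -0.8]
[ 6.84116571e+02  5.40747764e+01 -6.77923421e-02 -8.42145720e+01
 -1.95205321e+02] 20.541672765602712
[ 6.84116572e+02  5.40747766e+01 -6.77923413e-02 -8.42145723e+01
 -1.95205322e+02] 20.54167276560262
[ 6.84116569e+02  5.40747710e+01 -6.77923774e-02 -8.42145702e+01
 -1.95205318e+02] 20.541672765617893
[[ 0.3  2.5]
 [-0.4  1.4]
 [-0.9  0.2]
 [-0.5 -1.8]
 [-0.5 -1.3]
 [-0.5 -1.4]
 [ 0.3  0.8]
 [-1.6  3.3]
 [ 0.3 -2. ]
 [-0.4 -2.1]
 [-0.4 -0.9]
 [ 0.1 -0.8]]
```

View pics/w0.png

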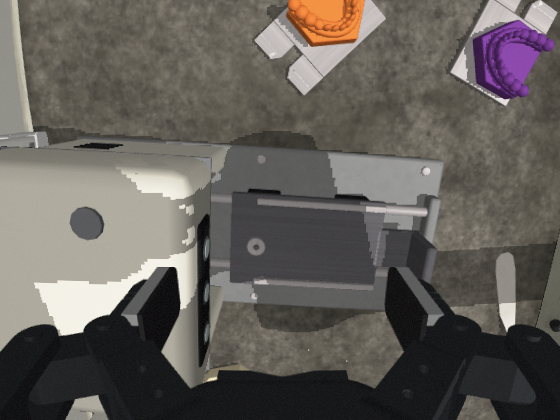

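The wrist picture shows the carriage's bed at (300,240), the stud at (257,247) and the tab at (430,245). Next I'll move above the plate for a closer look.

Call:
drive_tool([
  [-1,-352,110,60,73.3],
  [-1,-352,110,60,73.3],
  [-1,-352,110,60,73.3],
  [-1,-352,110,60,73.3],
  [-1,-352,110,60,73.3],
  [-1,-352,110,60,73.3],
  [-1,-352,110,60,73.3],
  [-1,-352,110,60,73.3],
  [-1,-352,110,60,73.3],
  [-1,-352,110,60,73.3],
  [-1,-352,110,60,73.3],
  [-1,-352,110,60,73.3],
])

```text
clock: 1.35
position: [515.3, 351.2, 171.5]
ee_rot: [-0.146, 0.989, 0.0, 0.0]
contact_force: [-0.2, 0.1, -0.6]
gripper_width: 85.5
grasp_force: 0.0
```

```bash
python3 - <<'E'
from h import *
import json
s=arm.read_state();im=arm.get_image("wrist");cv2.imwrite("pics/w1.png",im)
json.dump({k:np.array(s[k]).tolist() for k in("position","ee_rot")},open("s1.json","w"))
print(s["clock"],s["position"],s["ee_rot"],s["joints"])
P=w([514.9,352.2,.2914],[(-38,36,6),(-38,-36,6),(70,36,6),(70,-36,6),(34,31.5,23),(0,0,0)]);q=proj(cam("wrist",s),P);print(q.round(1))
c=im[90:390,60:460]
cv2.imwrite("pics/w1c.png",cv2.resize(c,None,fx=2,fy=2,interpolation=cv2.INTER_CUBIC))
E
```

```text
1.35 [515.3099184  351.19684794 171.47671755] [-1.45543973e-01  9.89351783e-01  8.17054250e-06  3.20676623e-05] [ 8.57376195e-01  4.27801772e-01 -8.08568048e-02  3.37668692e-05
 -1.06207850e+00 -2.13606341e+00]
[[325.2 146.7]
 [241.9 146.7]
 [321.4 261.6]
 [245.5 261.6]
 [319.7 232. ]
 [283.5 188. ]]
```

View pics/w1.png

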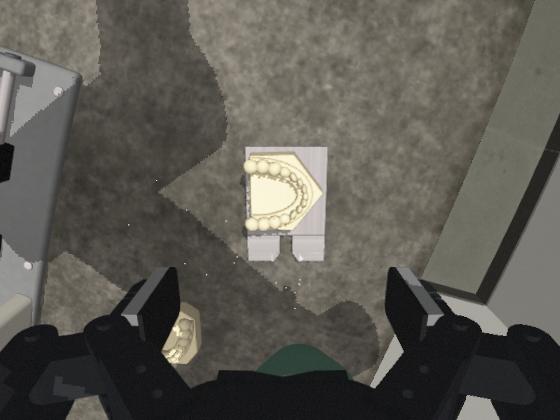

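Plate corners are at (246,147), (328,147), (325,262) and (248,262), square to the tool. The cast sits about 3.5 mm to tool +y, its apex at (322,193). Descending.

Call:
drive_tool([
  [-1,0,3.5,45,0],
  [-1,0,3.5,90,0],
  [-1,0,3.5,130,0],
  [-1,0,3.5,155,0],
  [-1,0,3.5,167,0],
  [-1,0,3.5,168,0],
  [-1,0,3.5,168,0],
])

```text
clock: 2.1
position: [515.0, 355.8, 4.5]
ee_rot: [-0.145, 0.989, 0.001, 0.001]
contact_force: [1.1, -0.1, 0.4]
gripper_width: 85.2
grasp_force: 0.0
```

Call:
drive_tool([
  [0,0,0,0,0],
  [0,0,0,0,0],
  [0.3,0,0,0,0],
  [0.3,0,0,0,0],
  [0.6,0,0,0,0],
  [1,0,0,0,0],
  [1,0,0,0,0],
])

```text
clock: 2.8
position: [515.0, 356.3, 5.7]
ee_rot: [-0.146, 0.989, 0.001, 0.002]
contact_force: [-0.4, -1.1, 6.9]
gripper_width: 61.7
grasp_force: 68.2
```

Call:
drive_tool([
  [1,0,0,-5,0],
  [1,0,0,-20,0],
  [1,0,0,-50,0],
  [1,0,0,-95,0],
  [1,0,0,-125,0],
  [1,0,0,-125,0],
])

```text
clock: 3.4
position: [516.1, 357.5, 134.0]
ee_rot: [-0.146, 0.989, 0.003, 0.004]
contact_force: [1.1, 0.4, -2.5]
gripper_width: 62.0
grasp_force: 67.3
```

```bash
python3 - <<'E'
from h import *
s=arm.read_state();im=arm.get_image("wrist");cv2.imwrite("pics/w2.png",im)
print(s["clock"],s["position"],s["ee_rot"],s["contact_force"],s["wrist_torque"])
T=R.from_quat(s["ee_rot"])
for z in(-1,-7):
  P=s["position"]+T.apply([(38,36,z),(38,-36,z),(-70,36,z),(-70,-36,z)]);print(proj(cam("wrist",s),P).round(1))
E
```

```text
3.4 [516.0810277  357.49034778 133.99043806] [-0.14563222  0.98932381  0.00319462  0.00440934] [ 1.10714309  0.4072278  -2.5489221 ] [ 0.0386517  -0.04468666  0.00441679]
[[370.1 190.7]
 [195.2 190.8]
 [353.4 397.9]
 [212.  398. ]]
[[373.7 194.2]
 [191.7 194.3]
 [355.6 407.1]
 [209.9 407.2]]
```

View pics/w2.png

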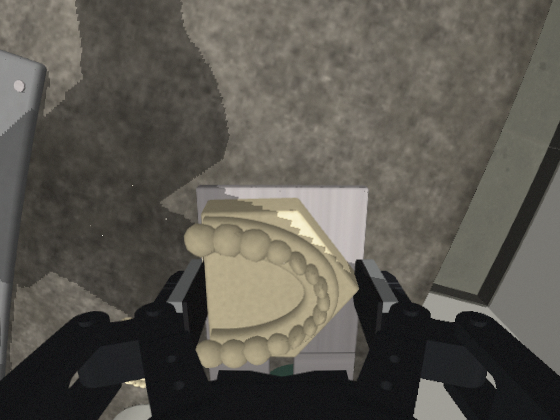

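Plate is held level and centred, its rear edge running from (198,187) to (368,187). Now I'll refine the scanner pose with the first wrist picture.

```bash
python3 - <<'E'
from h import *
s=dict(position=[624.47,.03,230.3],ee_rot=[-.70707,.70714,.00066,-.00075])
W,S,D=cam("wrist",s),cam("scene"),cam("side")
u1=lambda L:(np.array(L,float)/3.3+[285,230])/1.4
u2=lambda L:(np.array(L,float)/2.7+[240,260])/1.4
o=np.array([(443,160),(437,308),(257,247),(231,194),(231,283)],float)
a2=u1([(365,580),(207,340),(621,247),(718,320),(610,208)]);b2=u2([(555,250),(256,80),(193,138),(240,62),(450,150)])
def g(q,m):
    B,h=q[3],q[4];x=[(-220,-90,h),(-220,90,h),(B+48.5,0,59),(B+75,-48,44),(B+75,48,44)]
    P2=[(-220,90,0),(B+48.5,0,59),(B+75,48,44),(B+75,-48,44),(B-75,48,44)]
    x0=[(p[0],p[1],0 if p[2]==h else p[2]) for p in x]
    r=[(h-10)/3*np.ones((1,2))]
    if "W" in m:r.append(proj(W,w(q,x))-o)
    if "S" in m:r.append(proj(S,w(q,x0))-a2)
    if "D" in m:r.append(proj(D,w(q,P2))-b2)
    return np.vstack(r).ravel()
for m in("W","S","D","SD","WSD"):
    r=least_squares(g,[684,54,-.068,-84,10],args=(m,),x_scale=[10,10,.1,10,10],loss="soft_l1");print(m,r.x.round(3),r.cost.round(1),"stud",w(r.x,[(r.x[3]+48.5,0,44),(r.x[3],0,44)]).round(1)[:,:2].tolist())
    print(r.fun.round(1).tolist() if m in("W","WSD") else "")
E
```

```text
W [ 6.76957e+02  5.65450e+01 -4.70000e-02 -7.69000e+01  9.81900e+00] 22.2 stud [[648.6, 57.9], [600.1, 60.1]]
[-0.1, -0.1, 2.9, -3.5, -17.8, 0.2, -0.3, 0.6, 0.3, -0.3, -0.1, 0.9]
S [ 6.86356e+02  5.13820e+01 -9.40000e-02 -8.64020e+01  1.00000e+01] 2.4 stud [[648.6, 54.9], [600.3, 59.5]]

D [ 6.84161e+02  6.07470e+01 -3.60000e-02 -8.50040e+01  1.00000e+01] 4.3 stud [[647.7, 62.1], [599.2, 63.8]]

SD [ 6.84232e+02  5.36140e+01 -7.40000e-02 -8.42980e+01  1.00000e+01] 11.4 stud [[648.5, 56.3], [600.2, 59.8]]

WSD [ 6.81219e+02  5.56310e+01 -5.70000e-02 -8.11540e+01  1.04750e+01] 37.9 stud [[648.6, 57.5], [600.2, 60.3]]
[0.2, 0.2, -0.2, -2.2, -22.1, 1.5, -0.4, 0.2, 0.8, -0.9, -0.6, 0.3, -0.4, 3.2, -1.8, 2.2, -1.1, -0.0, -0.7, -2.2, -1.0, -1.5, 0.4, 3.2, 0.2, -1.8, -0.4, -1.8, -0.8, -0.7, 0.3, -0.9]
```

```bash
python3 - <<'E'
from h import *
s=dict(position=[624.47,.03,230.3],ee_rot=[-.70707,.70714,.00066,-.00075])
W,S,D=cam("wrist",s),cam("scene"),cam("side")
def unp(c,uv,z):
    n=cv2.undistortPoints(np.array(uv,float).reshape(-1,1,2),c[0],c[1]).reshape(-1,2)
    Rm=cv2.Rodrigues(np.array(c[2],float))[0];C=-Rm.T@np.array(c[3]).ravel();d=np.c_[n,np.ones(len(n))]@Rm
    return C+d*((z-C[2])/d[:,2])[:,None]
def line(P,tag):
    k,b=np.polyfit(P[:,0],P[:,1],1);r=P[:,1]-np.polyval([k,b],P[:,0]);print(tag,"yaw",round(np.arctan(k),4),"y@620",round(k*620+b,1),"rms",r.std().round(2))
g=lambda f:cv2.GaussianBlur(cv2.cvtColor(f,cv2.COLOR_BGR2GRAY),(3,3),0).astype(float)
im=g(cv2.imread("pics/w0.png"))
def edge(im,p0,p1,n=40,hw=6):
    out=[]
    for u in np.linspace(p0[0],p1[0],n):
        v=p0[1]+(p1[1]-p0[1])*(u-p0[0])/(p1[0]-p0[0]);lo=int(v)-hw;col=im[lo:int(v)+hw+1,int(round(u))];d=np.abs(np.diff(col));i=d.argmax();out.append((round(u),lo+i+.5))
    out=np.array(out);r=out[:,1]-np.polyval(np.polyfit(*out.T,1),out[:,0]);return out[np.abs(r-np.median(r))<1.5]
e=edge(im,(435,159),(345,153));print(len(e));line(unp(W,e,10),"W base -90")
e=edge(im,(240,194.5),(365,201),hw=4);print(len(e),e[0],e[-1]);line(unp(W,e,46),"W bed -48?")
e=edge(im,(240,283),(370,289),hw=5);print(len(e),e[0],e[-1]);line(unp(W,e,46),"W bed +48?")
b=g(cv2.imread("pics/side0.png"))
q=lambda L:[tuple(np.array(p)/2.7+[240,260]) for p in L]
e=edge(b,*q([(540,249),(270,233)]),hw=4);print(len(e));line(unp(D,e/1.4,0),"D base +90")
a=g(cv2.imread("pics/scene0.png"))
q=lambda L:[tuple(np.array(p)/3.3+[285,230]) for p in L]
e=edge(a,*q([(380,577),(620,483)]),hw=5);print(len(e));line(unp(S,e/1.4,0),"S base -90")
E
```

```text
40
W base -90 yaw -0.0733 y@620 -30.1 rms 0.33
22 [259.  198.5] [355.  203.5]
W bed -48? yaw -0.0584 y@620 14.4 rms 0.24
29 [247.  280.5] [370.  284.5]
W bed +48? yaw -0.0517 y@620 99.9 rms 0.64
33
D base +90 yaw -0.072 y@620 138.2 rms 1.31
28
S base -90 yaw -0.0585 y@620 -20.8 rms 0.67
```

Call:
drive_tool([
  [1,5,-40,0,4],
  [1,11,-88,0,8],
  [1,17,-136,0,12],
  [1,23,-184,0,16],
  [1,29,-232,0,20.3],
  [1,34,-272,0,20.3],
  [1,36.3,-294.9,0,20.3],
  [1,36.3,-294.9,0,20.3],
  [1,36.3,-294.9,0,20.3],
  [1,36.3,-294.9,0,20.3],
  [1,36.3,-294.9,0,20.3],
])

```text
clock: 4.55
position: [563.6, 63.5, 127.8]
ee_rot: [0.031, 1.0, -0.0, -0.0]
contact_force: [0.2, 0.0, -2.4]
gripper_width: 61.7
grasp_force: 67.2
```

```bash
python3 - <<'E'
from h import *
s=arm.read_state();im=arm.get_image("wrist")
cv2.imwrite("pics/w3.png",im);sc=arm.get_image("scene");sd=arm.get_image("side")
print(s["position"],s["ee_rot"],s["contact_force"],s["wrist_torque"])
T=R.from_quat(s["ee_rot"]).as_matrix();print(T.round(4))
m=np.hstack([cv2.resize(sc[165:305,190:390],(400,280),interpolation=cv2.INTER_CUBIC),cv2.resize(sd[140:280,190:390],(400,280),interpolation=cv2.INTER_CUBIC)])
w2=cv2.resize(im[0:230,40:520],(624,299),interpolation=cv2.INTER_CUBIC);m2=np.zeros((299,800,3),np.uint8);m2[:,:624]=w2
cv2.imwrite("pics/m3.png",np.vstack([m,m2]))
E
```

```text
[563.56069476  63.47401537 127.7740191 ] [ 3.06992119e-02  9.99528552e-01 -7.53535782e-05 -4.76562561e-04] [ 0.18874789  0.04875468 -2.44445678] [ 0.00761779 -0.01429281 -0.05600357]
[[-9.981e-01  6.140e-02 -1.000e-03]
 [ 6.140e-02  9.981e-01 -1.000e-04]
 [ 9.000e-04 -2.000e-04 -1.000e+00]]
```

View pics/m3.png

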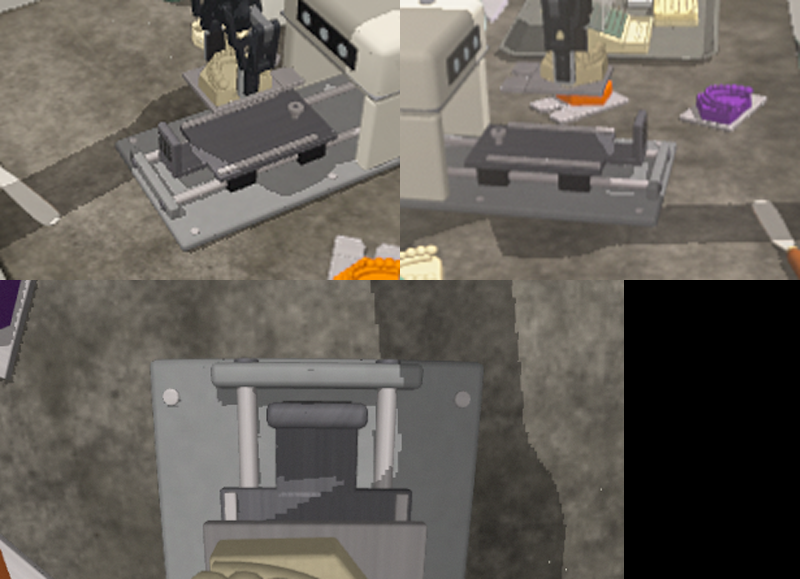

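The wrist part shows the bed's rear edge at (316,489) and the plate's rear at (315,522), nearly in line. The stud is clear of the plate. Next: a small correction, then lower.

Call:
drive_tool([
  [1,-1.5,0.5,25,0.4],
  [1,-1.5,0.5,50,0.4],
  [1,-1.5,0.5,65,0.4],
  [1,-1.5,0.5,68,0.4],
  [1,-1.5,0.5,68,0.4],
  [1,-1.5,0.5,68,0.4],
])

```text
clock: 5.3
position: [566.3, 63.3, 61.4]
ee_rot: [0.035, 0.999, 0.0, 0.001]
contact_force: [0.2, 0.6, -1.6]
gripper_width: 61.8
grasp_force: 67.1
```

Call:
drive_tool([
  [1,0,0,2,0],
  [1,0,0,4,0],
  [1,0,0,5,0],
  [1,0,0,5,0],
])

```text
clock: 5.7
position: [565.4, 62.8, 55.3]
ee_rot: [0.035, 0.999, -0.0, -0.0]
contact_force: [0.1, 0.3, -3.1]
gripper_width: 61.8
grasp_force: 67.2
```

Call:
drive_tool([
  [1,0,0,1,0],
  [1,0,0,2,0],
  [1,0,0,2,0],
])

```text
clock: 6.0
position: [565.4, 62.8, 53.1]
ee_rot: [0.035, 0.999, -0.0, -0.0]
contact_force: [0.2, 0.7, -2.3]
gripper_width: 61.6
grasp_force: 67.2
```

Call:
drive_tool([
  [1,0,0,1,0],
  [1,0,0,2,0],
  [1,0,0,2,0],
])

```text
clock: 6.3
position: [565.3, 62.9, 51.1]
ee_rot: [0.035, 0.999, -0.0, -0.0]
contact_force: [-0.1, -0.1, -3.1]
gripper_width: 61.9
grasp_force: 67.2
```

Call:
drive_tool([
  [1,0,0,0.7,0],
  [1,0,0,1,0],
  [1,0,0,1,0],
])

```text
clock: 6.6
position: [565.4, 62.9, 50.2]
ee_rot: [0.035, 0.999, -0.0, -0.0]
contact_force: [-0.0, -0.1, -2.9]
gripper_width: 61.4
grasp_force: 67.2
```

Call:
drive_tool([
  [1,0,0,0.5,0],
  [1,0,0,1,0],
  [1,0,0,1,0],
])

```text
clock: 6.9
position: [565.5, 62.9, 49.8]
ee_rot: [0.035, 0.999, 0.0, 0.0]
contact_force: [-1.2, -0.9, 1.9]
gripper_width: 61.9
grasp_force: 67.5
```

Call:
drive_tool([
  [1,0,0,0.3,0],
  [1,0,0,0.6,0],
  [1,0,0,0.6,0],
])

```text
clock: 7.2
position: [565.6, 62.9, 49.7]
ee_rot: [0.035, 0.999, 0.0, 0.0]
contact_force: [-3.4, -0.1, 5.2]
gripper_width: 61.2
grasp_force: 68.3
```

Call:
drive_tool([
  [1,-2,0,-0.5,0],
  [1,-5,0,-0.5,0],
  [1,-8,0,-0.5,0],
  [1,-11,0,-0.5,0],
  [1,-14,0,-0.5,0],
  [1,-17,0,-0.5,0],
  [1,-20,0,-0.5,0],
  [1,-20,0,-0.5,0],
])

```text
clock: 8.0
position: [585.2, 61.2, 49.8]
ee_rot: [0.035, 0.999, -0.0, -0.0]
contact_force: [-5.1, -0.5, 6.0]
gripper_width: 61.7
grasp_force: 68.3
```

Call:
drive_tool([
  [1,-3,0,0,0],
  [1,-6,0,0,0],
  [1,-8,0,0,0],
  [1,-10,0,0,0],
  [1,-10,0,0,0],
])

```text
clock: 8.5
position: [595.0, 60.5, 49.7]
ee_rot: [0.035, 0.999, -0.0, -0.001]
contact_force: [-4.5, -1.8, 5.0]
gripper_width: 61.7
grasp_force: 68.2
```

Call:
drive_tool([
  [1,-1,0,0,0],
  [1,-2,0,0,0],
  [1,-2,0,0,0],
])

```text
clock: 8.8
position: [596.7, 60.4, 49.7]
ee_rot: [0.035, 0.999, -0.0, -0.001]
contact_force: [-5.8, -0.0, 6.6]
gripper_width: 61.4
grasp_force: 68.3
```

Call:
drive_tool([
  [1,-0.5,0,-0.6,0],
  [1,-1,0,-0.6,0],
  [1,-1,0,-0.6,0],
])

```text
clock: 9.1
position: [598.3, 60.5, 49.8]
ee_rot: [0.035, 0.999, -0.0, -0.0]
contact_force: [-2.9, -0.7, 2.8]
gripper_width: 61.5
grasp_force: 67.9
```

Call:
drive_tool([
  [1,-0.5,0,0,0],
  [1,-1,0,0,0],
  [1,-1,0,0,0],
])

```text
clock: 9.4
position: [599.4, 60.5, 49.8]
ee_rot: [0.035, 0.999, -0.0, -0.0]
contact_force: [-2.7, -1.2, 2.4]
gripper_width: 61.8
grasp_force: 67.9
```

Call:
drive_tool([
  [1,-0.5,0,0,0],
  [1,-1,0,0,0],
  [1,-1,0,0,0],
])

```text
clock: 9.7
position: [600.5, 60.4, 49.8]
ee_rot: [0.035, 0.999, -0.0, 0.0]
contact_force: [-3.4, -0.6, 2.1]
gripper_width: 61.4
grasp_force: 67.9
```

Call:
drive_tool([
  [1,-0.4,0,0,0],
  [1,-0.8,0,0,0],
  [1,-0.8,0,0,0],
])

```text
clock: 10.0
position: [601.3, 60.4, 49.8]
ee_rot: [0.035, 0.999, 0.0, 0.0]
contact_force: [-3.7, -0.3, 1.9]
gripper_width: 61.2
grasp_force: 67.8
```

Call:
drive_tool([
  [1,-0.4,0,0,0],
  [1,-0.8,0,0,0],
  [1,-0.8,0,0,0],
])

```text
clock: 10.3
position: [602.1, 60.4, 49.8]
ee_rot: [0.035, 0.999, 0.0, 0.0]
contact_force: [-2.8, -0.2, 1.0]
gripper_width: 61.6
grasp_force: 67.7
```

Call:
drive_tool([
  [1,-0.4,0,0,0],
  [1,-0.8,0,0,0],
  [1,-0.8,0,0,0],
])

```text
clock: 10.6
position: [602.2, 60.3, 49.8]
ee_rot: [0.035, 0.999, -0.0, -0.001]
contact_force: [-5.6, 1.1, 3.2]
gripper_width: 61.1
grasp_force: 67.9
```

Call:
drive_tool([
  [1,-0.4,0,0,0],
  [1,-0.8,0,0,0],
  [1,-0.8,0,0,0],
])

```text
clock: 10.9
position: [602.4, 60.3, 49.7]
ee_rot: [0.035, 0.999, -0.0, -0.001]
contact_force: [-6.4, 0.4, 4.6]
gripper_width: 61.8
grasp_force: 68.1
```

Call:
drive_tool([
  [0,0.4,0,0,0],
  [-0.5,0.4,0,0,0],
  [-1,0.4,0,0,0],
  [-1,0.4,0,0,0],
  [-1,0.4,0,-5,0],
  [-1,0.4,0,-30,0],
  [-1,0.4,0,-70,0],
  [-1,0.4,0,-110,0],
  [-1,0.4,0,-110,0],
  [-1,0.4,0,-110,0],
])

```text
clock: 11.9
position: [603.9, 60.5, 161.5]
ee_rot: [0.035, 0.999, 0.001, 0.002]
contact_force: [-1.1, 1.2, -0.8]
gripper_width: 85.2
grasp_force: 0.0
```

```bash
python3 - <<'E'
from h import *
s=arm.read_state();im=arm.get_image("wrist");sc=arm.get_image("scene");sd=arm.get_image("side")
print(s["clock"],s["position"],s["ee_rot"],s["joints"].round(2))
m=np.hstack([cv2.resize(sc[165:305,220:360],(280,280),interpolation=cv2.INTER_CUBIC),cv2.resize(sd[150:270,220:343],(287,280),interpolation=cv2.INTER_CUBIC)])
w2=cv2.resize(im[60:360,160:408],(496,600),interpolation=cv2.INTER_CUBIC)
m=np.vstack([m[:,:280],cv2.resize(m[:,280:],(280,280)),np.zeros((40,280,3),np.uint8)]);cv2.imwrite("pics/m4.png",np.hstack([w2,m]))
E
```

```text
11.9 [603.85736231  60.48181297 161.46966822] [3.50440740e-02 9.99384029e-01 7.97791716e-04 1.68520336e-03] [ 0.37  0.41 -0.14 -0.   -1.02 -2.01]
```

View pics/m4.png

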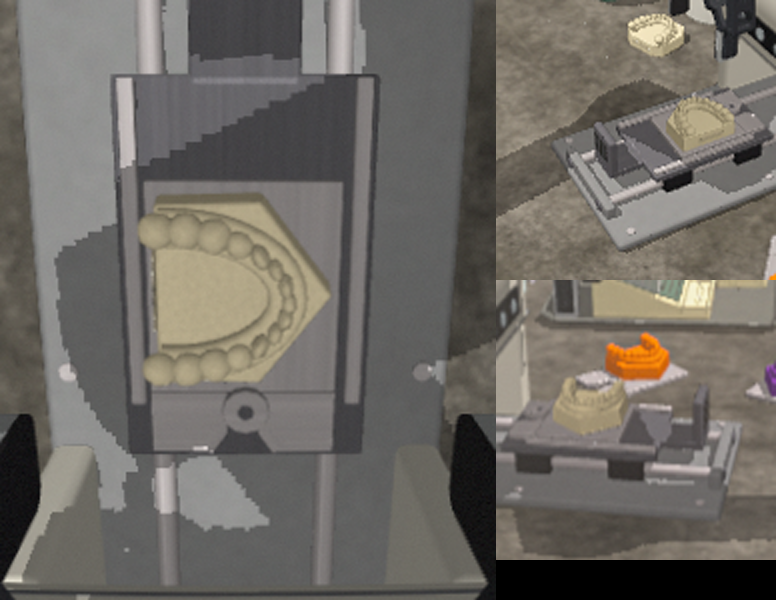

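The picture shows the plate flat between the lips, rear edge at (243,182), with the stud in the slot at (246,412). By distance the plate is home. Next I'll go behind the tab with the fingers shut.

Call:
drive_tool([
  [1,45,0.7,0,0],
  [1,90,0.7,0,0],
  [1,125,0.7,0,0],
  [1,142,0.7,0,0],
  [1,142,0.7,0,0],
  [1,142,0.7,35,0],
  [1,142,0.7,70,0],
  [1,142,0.7,95,0],
  [1,142,0.7,100,0],
  [1,142,0.7,100,0],
  [1,142,0.7,100,0],
])

```text
clock: 13.15
position: [462.9, 71.2, 60.6]
ee_rot: [0.035, 0.999, 0.0, 0.001]
contact_force: [0.5, -0.6, -0.1]
gripper_width: -0.0
grasp_force: 0.0
```

Call:
drive_tool([
  [1,-2,0,0,0],
  [1,-4,0,0,0],
  [1,-6,0,0,0],
  [1,-6,0,0,0],
])

```text
clock: 13.55
position: [468.2, 70.6, 60.3]
ee_rot: [0.035, 0.999, 0.0, 0.001]
contact_force: [-0.3, -1.0, -0.0]
gripper_width: -0.0
grasp_force: 0.0
```

Call:
drive_tool([
  [1,-1,0,0,0],
  [1,-2,0,0,0],
  [1,-3,0,0,0],
  [1,-4,0,0,0],
  [1,-5,0,0,0],
  [1,-5,0,0,0],
])

```text
clock: 14.15
position: [472.7, 70.1, 59.8]
ee_rot: [0.035, 0.999, -0.0, 0.0]
contact_force: [0.1, -0.8, 0.7]
gripper_width: 0.0
grasp_force: 0.0
```

Call:
drive_tool([
  [1,-1,0,0,0],
  [1,-2,0,0,0],
  [1,-3,0,0,0],
  [1,-3,0,0,0],
])

```text
clock: 14.55
position: [475.4, 69.8, 59.7]
ee_rot: [0.035, 0.999, -0.0, -0.0]
contact_force: [-1.2, -0.0, -0.3]
gripper_width: 0.0
grasp_force: 0.3
```

Call:
drive_tool([
  [1,-0.5,0,0,0],
  [1,-1,0,0,0],
  [1,-1.5,0,0,0],
  [1,-2,0,0,0],
  [1,-2,0,0,0],
])

```text
clock: 15.05
position: [475.5, 69.5, 59.5]
ee_rot: [0.035, 0.999, -0.0, -0.002]
contact_force: [-6.6, 3.4, 3.1]
gripper_width: 0.1
grasp_force: 3.4
```

Call:
drive_tool([
  [1,-0.5,0,0,0],
  [1,-1,0,0,0],
  [1,-1.5,0,0,0],
  [1,-2,0,0,0],
  [1,-2,0,0,0],
])

```text
clock: 15.55
position: [477.5, 69.3, 59.5]
ee_rot: [0.035, 0.999, -0.001, -0.002]
contact_force: [-6.7, 3.0, 3.3]
gripper_width: 0.1
grasp_force: 3.3
```

Call:
drive_tool([
  [1,-1,0,0,0],
  [1,-2,0,0,0],
  [1,-3,0,0,0],
  [1,-4,0,0,0],
  [1,-5,0,0,0],
  [1,-6,0,0,0],
  [1,-7,0,0,0],
  [1,-8,0,0,0],
  [1,-9,0,0,0],
  [1,-10,0,0,0],
  [1,-10,0,0,0],
])

```text
clock: 16.65
position: [487.5, 68.6, 59.5]
ee_rot: [0.035, 0.999, -0.001, -0.002]
contact_force: [-7.6, 2.8, 3.5]
gripper_width: -0.1
grasp_force: 3.1
```

Call:
drive_tool([
  [1,-1,0,0,0],
  [1,-2,0,0,0],
  [1,-3,0,0,0],
  [1,-4,0,0,0],
  [1,-5,0,0,0],
  [1,-6,0,0,0],
  [1,-7,0,0,0],
  [1,-8,0,0,0],
  [1,-9,0,0,0],
  [1,-10,0,0,0],
  [1,-10,0,0,0],
])

```text
clock: 17.75
position: [499.8, 68.3, 59.9]
ee_rot: [0.035, 0.999, 0.0, 0.0]
contact_force: [-1.7, 0.1, -1.0]
gripper_width: 0.1
grasp_force: 0.6
```

Call:
drive_tool([
  [1,-2,0,0,0],
  [1,-4,0,0,0],
  [1,-6.5,0,0,0],
  [1,-9,0,0,0],
  [1,-11.5,0,0,0],
  [1,-14,0,0,0],
  [1,-16.5,0,0,0],
  [1,-19,0,0,0],
  [1,-21.5,0,0,0],
  [1,-24,0,0,0],
  [1,-26.5,0,0,0],
  [1,-29,0,0,0],
])

```text
clock: 18.95
position: [528.7, 66.3, 59.9]
ee_rot: [0.035, 0.999, 0.0, 0.0]
contact_force: [-1.9, 0.5, 0.2]
gripper_width: 0.1
grasp_force: 0.8
```

Call:
drive_tool([
  [1,-2.5,0,0,0],
  [1,-5,0,0,0],
  [1,-7.5,0,0,0],
  [1,-10,0,0,0],
  [1,-12.5,0,0,0],
  [1,-15,0,0,0],
  [1,-17.5,0,0,0],
  [1,-20,0,0,0],
  [1,-22.5,0,0,0],
  [1,-25,0,0,0],
  [1,-27.5,0,0,0],
  [1,-30,0,0,0],
])

```text
clock: 20.15
position: [558.5, 64.1, 59.8]
ee_rot: [0.035, 0.999, 0.0, -0.0]
contact_force: [-0.7, 1.1, 1.1]
gripper_width: -0.1
grasp_force: 0.8
```

Call:
drive_tool([
  [1,-2.5,0,0,0],
  [1,-5,0,0,0],
  [1,-7.5,0,0,0],
  [1,-10,0,0,0],
  [1,-12.5,0,0,0],
  [1,-15,0,0,0],
  [1,-17.5,0,0,0],
  [1,-20,0,0,0],
  [1,-22,0,0,0],
  [1,-24,0,0,0],
  [1,-25.5,0,0,0],
  [1,-27,0,0,0],
])

```text
clock: 21.35
position: [585.4, 62.2, 59.8]
ee_rot: [0.035, 0.999, -0.0, -0.0]
contact_force: [-1.0, 0.9, 0.9]
gripper_width: -0.1
grasp_force: 0.8
```

Call:
drive_tool([
  [1,-1,0,0,0],
  [1,-2,0,0,0],
  [1,-3,0,0,0],
  [1,-4,0,0,0],
  [1,-5,0,0,0],
  [1,-6,0,0,0],
  [1,-7,0,0,0],
  [1,-8,0,0,0],
  [1,-9,0,0,0],
  [1,-10,0,0,0],
  [1,-11,0,0,0],
  [1,-12,0,0,0],
])

```text
clock: 22.55
position: [597.3, 61.4, 59.8]
ee_rot: [0.035, 0.999, 0.0, -0.0]
contact_force: [-1.7, 3.2, 0.4]
gripper_width: 0.2
grasp_force: 0.8
```

Call:
drive_tool([
  [1,-1,0,0,0],
  [1,-2,0,0,0],
  [1,-3,0,0,0],
  [1,-4,0,0,0],
  [1,-5,0,0,0],
  [1,-6,0,0,0],
  [1,-7,0,0,0],
  [1,-8,0,0,0],
])

```text
clock: 23.35
position: [604.8, 60.8, 59.8]
ee_rot: [0.035, 0.999, -0.0, -0.001]
contact_force: [-4.3, 2.0, 2.6]
gripper_width: -0.1
grasp_force: 2.5
```

Call:
drive_tool([
  [1,-0.7,0,0,0],
  [1,-1.4,0,0,0],
  [1,-2.1,0,0,0],
  [1,-2.8,0,0,0],
  [1,-3.5,0,0,0],
])

```text
clock: 23.85
position: [604.7, 60.7, 59.7]
ee_rot: [0.035, 0.999, -0.001, -0.004]
contact_force: [-13.9, 6.3, 8.6]
gripper_width: 0.1
grasp_force: 6.9
```

Call:
drive_tool([
  [1,1,0,0,0],
  [1,2,0,0,0],
  [1,3,0,0,0],
  [1,5,0,0,0],
  [1,15,0,0,0],
  [1,35,0,0,0],
  [1,60,0,-20,0],
  [1,70,0,-60,0],
  [1,70,0,-100,0],
  [1,70,0,-100,0],
  [1,70,0,-100,0],
])

```text
clock: 24.95
position: [539.3, 65.6, 161.2]
ee_rot: [0.035, 0.999, 0.001, 0.002]
contact_force: [0.6, 0.0, -0.7]
gripper_width: -0.1
grasp_force: 0.0
```

```bash
python3 - <<'E'
from h import *
s=arm.read_state();im=arm.get_image("wrist");sc=arm.get_image("scene");sd=arm.get_image("side")
print(s["clock"],s["position"],s["ee_rot"],s["contact_force"])
m=np.vstack([cv2.resize(sc[165:305,200:400],(400,280),interpolation=cv2.INTER_CUBIC),cv2.resize(sd[130:270,130:330],(400,280),interpolation=cv2.INTER_CUBIC)])
cv2.imwrite("pics/m5.png",np.hstack([cv2.resize(im[120:400,130:330],(400,560),interpolation=cv2.INTER_CUBIC),m]))
E
```

```text
24.95 [539.26801278  65.62859267 161.17148077] [3.50253074e-02 9.99384536e-01 8.60720504e-04 1.74234153e-03] [ 0.56699977  0.02045909 -0.6800446 ]
```

View pics/m5.png

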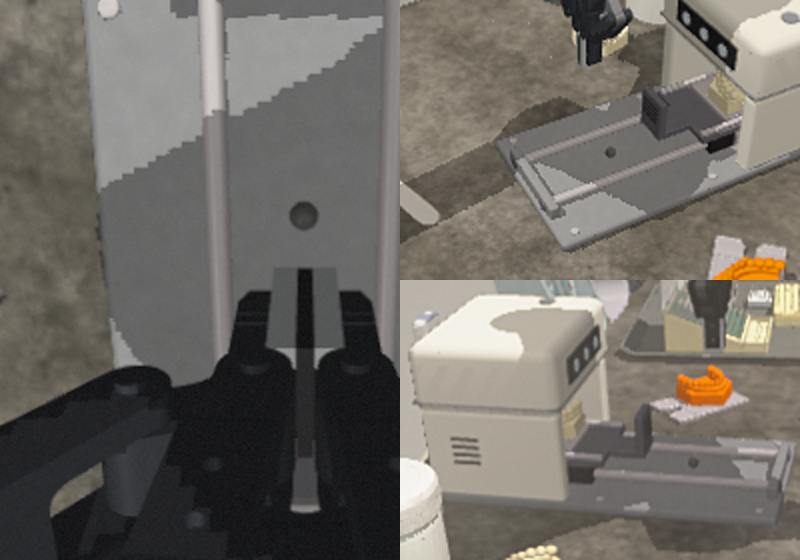

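The cast sits in the hood on the carriage, tab at (665,110) in the scene part, all clear. I'll touch once more gently to confirm it is on the stop and not just stuck.

Call:
drive_tool([
  [1,0,0,40,0],
  [1,0,0,80,0],
  [1,0,0,100,0],
  [1,0,0,100,0],
  [1,-20,0,100,0],
  [1,-40,0,100,0],
  [1,-55,0,100,0],
  [1,-60,0,100,0],
  [1,-62,0,100,0],
  [1,-62,0,100,0],
])

```text
clock: 26.1
position: [600.4, 61.1, 60.0]
ee_rot: [0.035, 0.999, -0.0, -0.0]
contact_force: [-0.3, 0.2, -0.1]
gripper_width: -0.4
grasp_force: 0.0
```

Call:
drive_tool([
  [1,-0.8,0,0,0],
  [1,-1.6,0,0,0],
  [1,-2.4,0,0,0],
  [1,-3,0,0,0],
  [1,-3,0,0,0],
])

```text
clock: 26.6
position: [603.8, 60.9, 59.8]
ee_rot: [0.035, 0.999, -0.0, 0.0]
contact_force: [1.0, 0.5, 0.2]
gripper_width: -0.0
grasp_force: 0.0
```

Call:
drive_tool([
  [1,-0.5,0,0,0],
  [1,-1,0,0,0],
  [1,-1,0,0,0],
])

```text
clock: 26.9
position: [604.7, 60.8, 59.8]
ee_rot: [0.035, 0.999, -0.0, -0.0]
contact_force: [-0.1, 0.4, 0.2]
gripper_width: -0.0
grasp_force: 0.1
```

Call:
drive_tool([
  [1,-0.5,0,0,0],
  [1,-1,0,0,0],
  [1,-1,0,0,0],
])

```text
clock: 27.2
position: [604.7, 60.8, 59.7]
ee_rot: [0.035, 0.999, -0.0, -0.001]
contact_force: [-3.7, 0.7, 3.2]
gripper_width: 0.2
grasp_force: 2.2
```

Call:
drive_tool([
  [1,-0.5,0,0,0],
  [1,-1,0,0,0],
  [1,-1,0,0,0],
])

```text
clock: 27.5
position: [604.7, 60.7, 59.7]
ee_rot: [0.035, 0.999, -0.0, -0.002]
contact_force: [-7.5, 2.9, 5.0]
gripper_width: 0.3
grasp_force: 3.7
```

Call:
drive_tool([
  [1,-0.5,0,0,0],
  [1,-1,0,0,0],
  [1,-1.5,0,0,0],
  [1,-1.5,0,0,0],
])

```text
clock: 27.9
position: [604.7, 60.7, 59.7]
ee_rot: [0.035, 0.999, -0.001, -0.004]
contact_force: [-10.1, 3.6, 8.2]
gripper_width: -0.3
grasp_force: 5.7
```

Call:
drive_tool([
  [1,-0.5,0,0,0],
  [1,-1,0,0,0],
  [1,-1,0,0,0],
])

```text
clock: 28.2
position: [604.6, 60.7, 59.7]
ee_rot: [0.035, 0.999, -0.001, -0.005]
contact_force: [-13.1, 5.1, 9.8]
gripper_width: 0.4
grasp_force: 7.0
```

Call:
drive_tool([
  [1,-0.5,0,0,0],
  [1,-1,0,0,0],
  [1,-1,0,0,0],
])

```text
clock: 28.5
position: [604.6, 60.6, 59.7]
ee_rot: [0.035, 0.999, -0.001, -0.006]
contact_force: [-16.4, 6.5, 12.2]
gripper_width: 0.0
grasp_force: 8.3
```

It holds firm at the same spot under 16 N, well above the sticking force, so it is on the stop. Backing off.

Call:
drive_tool([
  [1,1,0,0,0],
  [1,2,0,0,0],
  [1,3,0,0,0],
  [1,4,0,0,0],
  [1,6,0,0,0],
  [1,15,0,0,0],
  [1,40,0,0,0],
  [1,70,0,-30,0],
  [1,70,0,-70,0],
  [1,70,0,-100,0],
  [1,70,0,-100,0],
  [1,70,0,-100,0],
])

```text
clock: 29.7
position: [540.5, 65.5, 160.5]
ee_rot: [0.035, 0.999, 0.001, 0.001]
contact_force: [0.0, 0.7, -1.2]
gripper_width: 0.1
grasp_force: 0.0
```

```bash
python3 - <<'E'
from h import *
sc=arm.get_image("scene");m=cv2.imread("pics/m5.png")[:280,400:]
c=cv2.resize(sc[165:305,200:400],(400,280),interpolation=cv2.INTER_CUBIC)
d=cv2.absdiff(c,m)[60:160,230:360].max(2);print("carriage/cast change px>40:",(d>40).sum(),d.size)
s=arm.read_state();print(s["clock"],s["position"],s["contact_force"]);print(arm.job_done())
E
```

```text
carriage/cast change px>40: 8 13000
29.75 [539.9020688   65.23504089 159.35366436] [ 0.31345725 -0.74531255 -0.94010059]
the job is handed in; nothing more can be done
None
```

The job is handed in at 29.75 s: the cast is home under the stud and released, and the carriage was pushed free and run into the hood to a firm stop. I take that to be the end stop: it held under 16 N, but without the 1–2 mm buffer give you described. I did not touch the spare cast or the spatula.

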